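# Lock the levelling stand and build its packing stack

## Robot

A 6-joint arm with a two-finger parallel gripper is mounted at the origin on the work surface. World frame = base frame: x ahead of the robot, y to its left, z up, the work surface at z = 0. Lengths are in m, angles in rad, forces in N, time in s.
With the tool pointing down it reaches from about 0.3 to 0.825 m from the base axis. Payload 5.4 kg.
Tool frame: the origin (TCP) lies between the finger pads; the fingertips stand 17 mm ahead of it and the grasp point (between the pads) lies 2 mm behind it; y points along the fingers, x is the direction in which the jaws open and shut, and the axes are right-handed (so a half turn about y gives the same grasp; the last joint's range is limited). The gripper opens to 92 mm and grips with 3 to 60 N. Pads are 20 mm wide; open, the fingers measure 128 mm over their backs; the gripper's body (75 mm by 189 mm) begins 69 mm behind the grasp point.
Start: joints at [-1.532, 0.158, 1.597, -0, 1.386, -0.21], TCP at [0.142, -0.557, 0.232] pointing down, gripper open.
Joint ranges: [-2.91, 2.91], [-0.94, 2.29], [0.18, 2.7], [-1.29, 4.43], [0.17, 2.64], [-3, 3]. Speed limits (rad/s): [2.57, 2.57, 3.14, 3.14, 3.14, 3.14].

## Interface

Orientations are given as a 3x3 rotation matrix whose columns are the frame's x, y, z axes.
In Python, from bench import env, hand, telemetry, imaging gives the robot as it stands. Calls block until the motion is done:
- env.move_ptp(position, orientation): joint-space move of the TCP to a pose.
- env.move_straight(position, rotation=None, speed=0.15): straight line of the TCP; rotation=None keeps the orientation; speed is the mean speed in m/s.
- env.move_j(angles): joint-space move.
- hand.ungrasp() and hand.grasp(): open the fingers fully, or close them until they stop; the grip force is fixed at half the most.
- env.pause(seconds).
- env.solve_ik(position, orientation): joint angles nearest the present ones, or None.
- telemetry.get_obs(): the state.
- imaging.grab_frame(name): name is "scene" or "side" or "wrist"; returns (picture, depth): 480x640x3 uint8, red, green, blue; 480x640 float32, m along the optical axis (not along the pixel's ray), 0 where there is no reading.
- imaging.camera_info(name): a dict with "K" (3x3 intrinsics, pixels), "rvec" (rotation vector, rad) and "tvec" (3), from world to camera coordinates, as OpenCV has them. Camera axes: x right, y down, z forward; pixel columns grow to the right and rows downward; lengths in m; the calibration is good to about 2 mm. The wrist camera is an equidistant fisheye: a pixel r from the principal point sees the ray r / f radians off the axis. A picture is of the moment at which its call begins: read the wrist's pose just before it. camera_info takes no time and is no camera call; for the wrist camera it gives the pose at the moment of the call.
A pose or a line that the arm cannot do raises env.PlanningError and nothing moves.
- env.close_job(): hands the job in, once; it reports no verdict.
The state is a dict: "clock": time; "qpos": joint angles; "qd": joint speeds; "joint_torque": joint torques, N m; "ee_pos": TCP position; "ee_rot": TCP orientation; "ft_force": force on the tool from outside, world axes, zero at the start; "torque": the same for the moment, N m; "width": opening from 0.0 (shut) to 1.0 (fully open).
Only numpy, scipy, OpenCV 4.12 (cv2) and the standard library are available. Lean on these libraries where they do the work, as an engineer would, in place of code of your own. Each camera call takes 0.05 s, during which the arm holds its last target. There are 200 camera calls.

## Task

Get the levelling stand ready to carry the gate: before loading it, put the tube offcut lying on its plate into the scrap bin and turn the jam nut clockwise until it is just tight, without letting the adjusting screw turn out of its setting. Only then stack all the packing blocks that are there on the plate, largest first, and the V-block on top with its groove up, each centred, lengthways in line with the plate and resting wholly on the piece below. Leave the other tools and things on the bench where they are.

Things in the scene. Friction and masses are not known exactly. Their poses are not given: they have to be found in the camera images.
- stand: fixed levelling stand: bare steel plate 150 x 100 mm, top face 50 mm above the bench; origin on the bench under the plate's centre, x along the plate's length, z up. On the +x end a 56 mm wide lug, level with the plate, carries the upright adjusting screw 118 mm from the origin
- screw (a joint): angle of the adjusting screw (29 mm dark-ringed brass thread whose end stands 15 to 19 mm above the nut, slot across its end), rad, 0 as set at the start, growing clockwise seen from above; stiff: it takes 1.6 N m to turn. Once the nut is tight, turning the nut farther drags the screw round and spoils the setting
- nut (a joint): turn of the jam nut on the screw, rad, growing clockwise seen from above: starts between 0 and 1.2, and stops dead (tight) at 4.2; needs 0.2 N m; sinks about 1 mm per rad and stays where it is left
- nut_top (a point): centre of the top face of the steel hex jam nut, which measures 46 mm across flats and is 26 mm high, on the lug; turns with the nut: its x axis is square to one pair of flats (the others at 60 degree steps), z up. When tight its underside meets the lug, before that a gap of up to 4 mm shows
- block_a: aluminium packing block, the largest: 120 x 68 x 30 mm (x, y, z), 660 g or so; origin at the centre of its underside, x along its length, z up
- block_b: aluminium packing block, second size: 104 x 58 x 28 mm (x, y, z), 460 g or so; origin at the centre of its underside, x along its length, z up
- block_c: aluminium packing block, third size: 88 x 48 x 26 mm (x, y, z), 300 g or so; origin at the centre of its underside, x along its length, z up
- block_d: aluminium packing block, smallest: 72 x 38 x 26 mm (x, y, z), 190 g or so; origin at the centre of its underside, x along its length, z up
- vblock: steel V-block, always present, smaller than all blocks: 56 x 28 x 32 mm (x, y, z), 220 g or so, with a V groove along the top, 16 mm deep; origin at the centre of its underside, x along its length, z up
- offcut: offcut of dark square steel tube, 70 mm long, 30 x 30 mm, 160 g, lying on the stand's plate; origin at the centre of its underside, x along its length, z up
- scrap_bin: fixed open grey plastic scrap bin, 160 x 140 mm outside (x, y), 60 mm high, walls and floor 4 mm; origin on the bench under its centre, z up
- tape_roll: bystander: black roll of tape 68 mm across, 24 mm high, lying flat; origin at its underside's centre
- wrench: bystander: steel spanner lying flat
- hammer: bystander: hammer lying on the bench
- spray_can: bystander: can 66 mm across, 190 mm high; origin at its underside's centre
- ear_defender: bystander: yellow ear-defender cup, 84 mm across, 48 mm high; origin at its underside's centre
- magnet_square: bystander: red L-shaped welding magnet, 20 mm thick, lying flat
- carton: bystander: small carton 60 x 60 x 120 mm high; origin at its underside's centre
There are look-alikes about, which are no part of the job. What is shaped like the stand but purple is not meant.

How it is judged:
On the way:
1. the stand is cleared and locked while still unloaded: offcut in the scrap bin, jam nut tight, screw within 0.25 rad of its setting, no block or V-block within 120 mm of the stand's centre (x of offcut in the frame of scrap_bin between -0.076 and 0.076 m and y of offcut in the frame of scrap_bin between -0.066 and 0.066 m and height (world z) of offcut below 0.055 m and value of joint nut above 4.08 rad and value of joint screw between -0.25 and 0.25 rad and horizontal distance between each of block_a, block_b, block_c, block_d, vblock and stand above 0.12 m), for 0.2 s.
At the end, for the whole second after the job is handed in: Offcut in the bin; nut within 0.12 rad of its stop, screw within 0.25 rad of its setting; all blocks and the V-block in one stack on the plate, largest lowest, V-block on top, no base overhanging a lower piece when square, in line within 0.1 rad, level within 0.04 rad, at rest (x of offcut in the frame of scrap_bin between -0.076 and 0.076 m and y of offcut in the frame of scrap_bin between -0.066 and 0.066 m and height (world z) of offcut below 0.055 m and value of joint nut above 4.08 rad and value of joint screw between -0.25 and 0.25 rad and x of block_a in the frame of stand between -0.015 and 0.015 m and y of block_a in the frame of stand between -0.016 and 0.016 m and z of each of block_a, block_b, block_c, block_d, vblock in the frame of stand above 0.047 m and angle between the x axis of each of block_a, block_b, block_c, block_d, vblock and the x axis of stand, either way round below 0.1 rad and angle between each of block_a, block_b, block_c, block_d, vblock's own z axis and vertical below 0.04 rad and linear speed of each of block_a, block_b, block_c, block_d, vblock below 0.02 m/s and x of block_b in the frame of stand between -0.023 and 0.023 m and y of block_b in the frame of stand between -0.021 and 0.021 m and x of block_b in the frame of block_a between -0.008 and 0.008 m and y of block_b in the frame of block_a between -0.005 and 0.005 m and z of each of block_b, block_c, block_d, vblock in the frame of block_a above 0.027 m and angle between the x axis of each of block_b, block_c, block_d, vblock and the x axis of block_a, either way round below 0.1 rad and x of block_c in the frame of stand between -0.031 and 0.031 m and y of block_c in the frame of stand between -0.026 and 0.026 m and x of block_c in the frame of block_a between -0.016 and 0.016 m and y of block_c in the frame of block_a between -0.01 and 0.01 m and x of block_c in the frame of block_b between -0.008 and 0.008 m and y of block_c in the frame of block_b between -0.005 and 0.005 m and z of each of block_c, block_d, vblock in the frame of block_b above 0.025 m and angle between the x axis of each of block_c, block_d, vblock and the x axis of block_b, either way round below 0.1 rad and x of block_d in the frame of stand between -0.039 and 0.039 m and y of block_d in the frame of stand between -0.031 and 0.031 m and x of block_d in the frame of block_a between -0.024 and 0.024 m and y of block_d in the frame of block_a between -0.015 and 0.015 m and x of block_d in the frame of block_b between -0.016 and 0.016 m and y of block_d in the frame of block_b between -0.01 and 0.01 m and x of block_d in the frame of block_c between -0.008 and 0.008 m and y of block_d in the frame of block_c between -0.005 and 0.005 m and z of each of block_d, vblock in the frame of block_c above 0.023 m and angle between the x axis of each of block_d, vblock and the x axis of block_c, either way round below 0.1 rad and x of vblock in the frame of stand between -0.047 and 0.047 m and y of vblock in the frame of stand between -0.036 and 0.036 m and x of vblock in the frame of block_a between -0.032 and 0.032 m and y of vblock in the frame of block_a between -0.02 and 0.02 m and x of vblock in the frame of block_b between -0.024 and 0.024 m and y of vblock in the frame of block_b between -0.015 and 0.015 m and x of vblock in the frame of block_c between -0.016 and 0.016 m and y of vblock in the frame of block_c between -0.01 and 0.01 m and x of vblock in the frame of block_d between -0.008 and 0.008 m and y of vblock in the frame of block_d between -0.005 and 0.005 m and z of vblock in the frame of block_d above 0.023 m and angle between the x axis of vblock and the x axis of block_d, either way round below 0.1 rad); the robot touches nothing.
It fails at once if a bystander is moved by more than 40 mm (distance of any of spray_can, wrench, hammer, tape_roll, ear_defender, magnet_square, carton from where it was at the start of the episode above 0.04 m).
Of block_a, block_b, block_c, block_d only 2 to 4 are there at a start; the rules pass over those that are not, and their reading is None.
At some moment in a run one of block_a, block_b, block_c, block_d, vblock may be knocked a few centimetres aside while the robot is not near it.
Once in a run the grip may slacken for a moment while it holds something.
It also fails if it takes over 210 s, if anything falls off the work surface, if the arm or the gripper's body presses on something with over 40 N, if the wrist force passes 120 N, or if a joint passes its speed limit or range.

## Working session

There is one attempt and no reset: what is moved stays moved. The work goes in short steps, each a Python script; the robot and the scene stay as the last script left them, time stands still between calls to the robot, and variables do not carry over. Pictures are saved under pics/ and viewed, about 12 in all and at most 16, crops included, and the job is handed in when it is done.

```bash
ls; mkdir -p pics
python3 - <<'E'
from bench import env,hand,telemetry,imaging
import cv2,numpy as np
for n in ["scene","side","wrist"]:
    p,d=imaging.grab_frame(n); cv2.imwrite(f"pics/{n}0.png",p[:,:,::-1]); np.save(f"pics/{n}0_d.npy",d)
    c=imaging.camera_info(n); print(n,c['K'],c['rvec'],c['tvec'],(d>0).mean())
    R=cv2.Rodrigues(np.array(c['rvec'],float))[0]; print('campos',-R.T@np.array(c['tvec']).ravel())
print(telemetry.get_obs())
E
```

```text
pics
scene [[549.52557968   0.         322.29482122]
 [  0.         549.52557968 240.27234406]
 [  0.           0.           1.        ]] [ 1.36011671  2.19861244 -0.91688007] [ 0.20424968 -0.25788034  1.81949381] 0.99609375
campos [1.4006262  0.48483261 1.10542368]
side [[615.95571538   0.         310.94900887]
 [  0.         615.95571538 233.48279016]
 [  0.           0.           1.        ]] [ 0.54484543 -2.75261666  1.07513331] [0.46057805 0.18894446 1.39414029] 0.9960286458333333
campos [0.12539065 0.92145224 1.15180825]
wrist [[371.64829954   0.         324.71429503]
 [  0.         371.64829954 234.34195192]
 [  0.           0.           1.        ]] [-2.30700566  1.794943    0.24230713] [-0.57413376 -0.03029042  0.39078289] 0.9918131510416667
campos [ 0.21242464 -0.5391902   0.38393755]
{'clock': 0.15, 'qpos': array([-1.53213077e+00,  1.58927259e-01,  1.59792492e+00, -1.27007817e-05,
        1.38618496e+00, -2.10089158e-01]), 'qd': array([ 0.0003819 , -0.00186076, -0.00452367, -0.00039787,  0.00011929,
        0.00019092]), 'joint_torque': array([ 5.85156049e-04, -3.85917342e+01, -3.22434068e+01,  7.02015264e-02,
        3.51710455e-02, -7.71098053e-05]), 'ee_pos': array([ 0.14152729, -0.556844  ,  0.2308412 ]), 'ee_rot': array([[ 2.46199411e-01, -6.83136430e-05,  9.69219194e-01],
       [-9.69218163e-01,  1.44292568e-03,  2.46199251e-01],
       [-1.41533003e-03, -9.99998957e-01,  2.89036630e-04]]), 'ft_force': array([ 1.30744667,  0.03966115, -0.78675317]), 'torque': array([ 0.06340735,  0.01845455, -0.0553031 ]), 'width': 1.0003633146119963}
```

View pics/scene0.png

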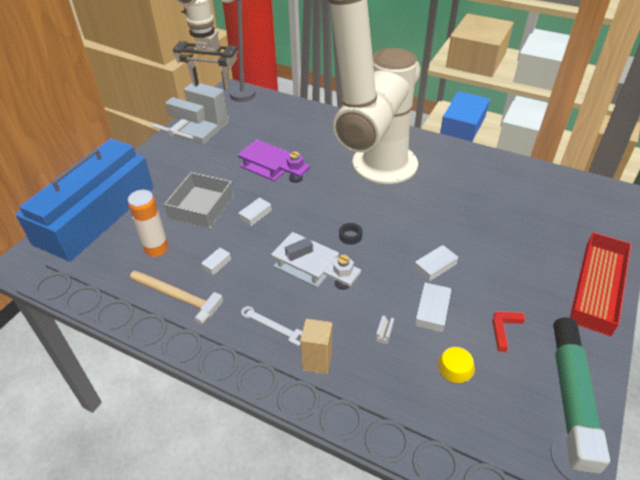

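View pics/side0.png

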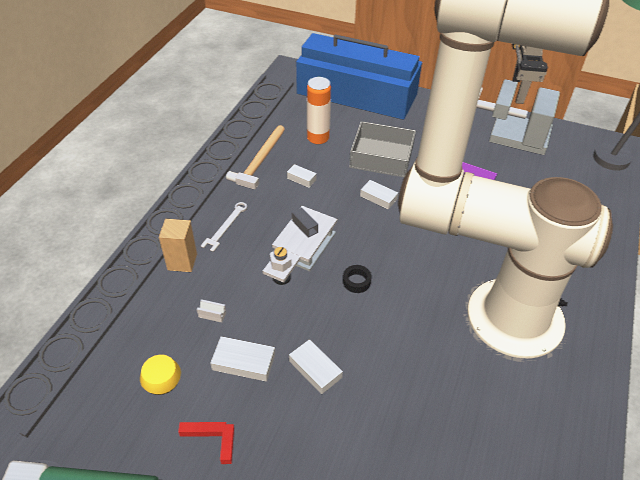

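The scene view shows the grey stand at (305,258) with the offcut at (298,249) and its nut at (343,266). The purple look-alike is at (273,160). The bin is at (200,198). There are four aluminium blocks at (255,211), (216,261), (437,263) and (433,307), and the V-block is at (385,329). Next I measure them from both views.

```bash
cat > h.py <<'E'
from bench import env,hand,telemetry,imaging
import cv2,numpy as np
def cloud(n,pd=None):
    """picture and world points (480,640,3) of a fixed camera"""
    c=imaging.camera_info(n); p,d=pd if pd else imaging.grab_frame(n)
    K=np.array(c['K']); R=cv2.Rodrigues(np.array(c['rvec'],float))[0]; t=np.array(c['tvec']).ravel()
    v,u=np.mgrid[:480,:640]
    cam=np.stack([(u-K[0,2])/K[0,0]*d,(v-K[1,2])/K[1,1]*d,d],-1)
    w=(cam-t)@R; w[d<=0]=np.nan
    return p,w
def top(w,xy,rad,tol=.004,zmin=.012,zmax=.3):
    """height and rectangle of the top face near xy"""
    P=w[(np.hypot(w[...,0]-xy[0],w[...,1]-xy[1])<rad)&(w[...,2]>zmin)&(w[...,2]<zmax)]
    if len(P)<15: return None
    z=np.percentile(P[:,2],85); Q=P[abs(P[:,2]-z)<tol]
    (cx,cy),(a,b),an=cv2.minAreaRect(Q[:,:2].astype(np.float32))
    if a<b: a,b,an=b,a,an+90
    return dict(z=np.median(Q[:,2]),c=np.array([cx,cy]),L=a,W=b,yaw=(np.deg2rad(an)+np.pi/2)%np.pi-np.pi/2,n=len(Q))
def show(r): return None if r is None else "z%.4f c(%.4f,%.4f) L%.4f W%.4f yaw%.3f n%d"%(r['z'],*r['c'],r['L'],r['W'],r['yaw'],r['n'])
E
python3 - <<'E'
from h import *
C={}
for n in["scene","side"]:
    p=cv2.imread(f"pics/{n}0.png")[:,:,::-1]; C[n]=cloud(n,(p,np.load(f"pics/{n}0_d.npy")))
px={'near_bin':(255,211),'left':(216,261),'r1':(437,263),'r2':(433,307),'vb':(385,329),'offcut':(298,249),'nut':(343,259),'bin':(200,198),'plate':(322,259),'can':(150,205),'tape':(350,226),'carton':(317,335),'ear':(457,365),'purple':(260,155)}
for k,(u,v) in px.items():
    s=C['scene'][1][v,u]; print(k,s.round(3))
    if k in('near_bin','left','r1','r2','vb','ear'):
        for n in C: print('   ',n,show(top(C[n][1],s[:2],.085 if k[0]=='r' else .06)))
for n in C:
    w=C[n][1]; z=w[...,2]; m=(abs(z)<.01)&(w[...,0]>.35)&(w[...,0]<1)&(abs(w[...,1])<.4); print(n,'bench z',np.median(z[m]),z[m].std())
    # plate layer and bin rim
    s=C['scene'][1][259,322]; r=np.hypot(w[...,0]-s[0],w[...,1]-s[1])
    for lo,hi in((.045,.055),(.074,.084),(.085,.105)):
        Q=w[(r<.2)&(z>lo)&(z<hi)]; print(lo,len(Q),Q.mean(0), cv2.minAreaRect(Q[:,:2].astype(np.float32)))
    b=C['scene'][1][198,200]; Q=w[(np.hypot(w[...,0]-b[0],w[...,1]-b[1])<.14)&(abs(z-.058)<.005)]; print('rim',len(Q),cv2.minAreaRect(Q[:,:2].astype(np.float32)))
    im=cv2.cvtColor(C[n][0],cv2.COLOR_RGB2BGR)
    u0,v0,a=(245,225,10) if n=='scene' else (250,195,10)
    cv2.imwrite(f'pics/crop_{n}.png',cv2.resize(im[v0:v0+75,u0:u0+130] if n=='scene' else im[v0:v0+95,u0:u0+100],None,fx=6,fy=6,interpolation=cv2.INTER_CUBIC))
E
```

```text
near_bin [ 0.422 -0.237  0.03 ]
    scene z0.0255 c(0.4098,-0.2451) L0.0917 W0.0486 yaw-0.227 n250
    side z0.0280 c(0.4064,-0.2476) L0.0894 W0.0527 yaw-0.231 n287
left [ 0.634 -0.23   0.023]
    scene z0.0256 c(0.6274,-0.2350) L0.0751 W0.0405 yaw-0.170 n240
    side z0.0277 c(0.6240,-0.2361) L0.0721 W0.0424 yaw-0.174 n189
r1 [0.382 0.305 0.027]
    scene z0.0276 c(0.3896,0.2998) L0.1522 W0.0938 yaw0.010 n536
    side z0.0296 c(0.3883,0.2997) L0.1566 W0.0974 yaw0.052 n1021
r2 [0.53  0.343 0.03 ]
    scene z0.0297 c(0.5178,0.3416) L0.1243 W0.0677 yaw0.170 n843
    side z0.0313 c(0.5141,0.3401) L0.1211 W0.0716 yaw0.169 n1325
vb [0.634 0.26  0.016]
    scene z0.0310 c(0.6379,0.2601) L0.0571 W0.0283 yaw0.128 n121
    side z0.0322 c(0.6347,0.2580) L0.0581 W0.0320 yaw0.140 n164
offcut [ 0.544 -0.025  0.08 ]
nut [0.536 0.1   0.093]
bin [ 0.422 -0.438  0.004]
plate [0.519 0.032 0.045]
can [ 0.657 -0.389  0.18 ]
tape [0.347 0.035 0.019]
carton [0.787 0.155 0.12 ]
ear [0.672 0.445 0.042]
    scene z0.0426 c(0.6573,0.4419) L0.0673 W0.0644 yaw-1.496 n452
    side z0.0440 c(0.6541,0.4403) L0.067
[... 610 characters left out ...]
76287842), (0.1665256917476654, 0.14583232998847961), 5.680186748504639)
side bench z 0.0011222235062160431 0.0029671963959086852
0.045 1737 [0.52002775 0.01385547 0.0504722 ] ((0.5271475911140442, 0.02103520929813385), (0.23638896644115448, 0.10277813673019409), 84.35969543457031)
0.074 424 [0.53007515 0.02301372 0.07974617] ((0.5276991724967957, 0.03024163842201233), (0.0730307325720787, 0.18881480395793915), 2.1793994903564453)
0.085 152 [0.53329841 0.09189036 0.09404717] ((0.5236427783966064, 0.03249901905655861), (0.0591738298535347, 0.1665032058954239), 2.187613010406494)
rim 377 ((0.45080873370170593, -0.4155779182910919), (0.15997879207134247, 0.15595494210720062), 7.225347518920898)
```

View pics/crop_scene.png

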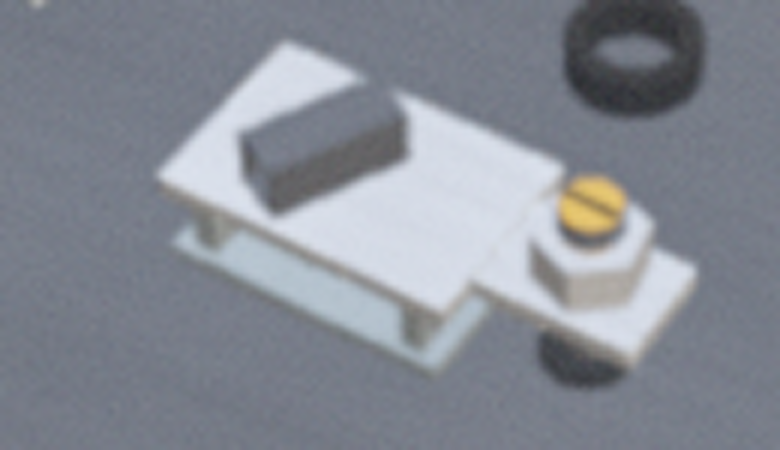

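The crop confirms it. This is the grey stand with the dark offcut skewed on the plate. The steel hex nut and slotted brass screw are on the lug, and the purple one is the look-alike. I'll go there with the wrist camera for a close look.

```bash
cat >> h.py <<'E'
def rot(phi):
    x=np.array([np.cos(phi),np.sin(phi),0]); y=np.array([0,0,-1.]); return np.stack([x,y,np.cross(x,y)],1)
def wproj(P,c):
    """world points -> wrist pixels"""
    P=np.asarray(P,float).reshape(-1,1,3)
    return cv2.fisheye.projectPoints(P,np.array(c['rvec'],float).reshape(3,1),np.array(c['tvec'],float).reshape(3,1),np.array(c['K']),np.zeros(4))[0].reshape(-1,2)
def ortho(p,c,cen,z,half=.1,mm=.5,yaw=0):
    """wrist picture cast onto the plane at height z: pixel (i,j)-> world; mm per pixel. columns along yaw, rows along -perp"""
    n=int(2*half*1000/mm); j,i=np.meshgrid(np.arange(n),np.arange(n)); a=(j-n/2)*mm/1000; b=-(i-n/2)*mm/1000
    P=np.stack([cen[0]+a*np.cos(yaw)-b*np.sin(yaw),cen[1]+a*np.sin(yaw)+b*np.cos(yaw),np.full(a.shape,z)],-1)
    q=wproj(P,c).reshape(n,n,2).astype(np.float32)
    return cv2.remap(p,q[...,0],q[...,1],cv2.INTER_LINEAR)
def opix(px,cen,half=.1,mm=.5,yaw=0):
    n=int(2*half*1000/mm); a=(px[0]-n/2)*mm/1000; b=-(px[1]-n/2)*mm/1000
    return np.array([cen[0]+a*np.cos(yaw)-b*np.sin(yaw),cen[1]+a*np.sin(yaw)+b*np.cos(yaw)])
def wcloud(p=None):
    """wrist picture, info and world points"""
    c=imaging.camera_info("wrist"); p,d=imaging.grab_frame("wrist")
    v,u=np.mgrid[:480,:640].astype(np.float64)
    q=cv2.fisheye.undistortPoints(np.stack([u,v],-1).reshape(-1,1,2),np.array(c['K']),np.zeros(4)).reshape(480,640,2)
    R=cv2.Rodrigues(np.array(c['rvec'],float))[0]
    w=(np.concatenate([q*d[...,None],d[...,None]],-1)-np.array(c['tvec']).ravel())@R; w[d<=0]=np.nan
    return p,c,w
E
python3 - <<'E'
from h import *
import pickle
for ph in(-1.32,-1.55,-.3,0.,.3):
    z=rot(ph)[:,2]; print(ph,env.solve_ik(np.array([.529,.035,.22])-.073*z,rot(ph)))
ph=-1.4; z=rot(ph)[:,2]
env.move_ptp(np.array([.529,.035,.24])-.073*z,rot(ph)); env.pause(.3)
p,c,w=wcloud(); pickle.dump((p,c,w),open('w1.pkl','wb'))
R=cv2.Rodrigues(np.array(c['rvec'],float))[0]; print('cam',-R.T@np.array(c['tvec']).ravel(),'axis',R[2],telemetry.get_obs()['clock'])
o=ortho(p,c,(.529,.045),.05,half=.15,mm=.5)
cv2.imwrite('pics/o1.png',o[:,:,::-1])
r=top(w,(.536,-.025),.06,zmin=.07,zmax=.09); print('off',show(r))
z=w[...,2];d=np.hypot(w[...,0]-.53,w[...,1]-.045)
for lo,hi in((.045,.056),):
    Q=w[(d<.2)&(z>lo)&(z<hi)]; print(Q[:,2].mean(),cv2.minAreaRect(Q[:,:2].astype(np.float32)))
E
```

```text
-1.32 [-2.27701717e-01 -1.43498971e-01  1.92384577e+00 -4.44089210e-16
  1.36124586e+00  1.09229828e+00]
-1.55 [-1.92034415e-01 -1.47342915e-01  1.92725816e+00 -4.44089210e-16
  1.36167741e+00  1.35796559e+00]
-0.3 [-3.06333753e-01 -5.89393034e-03  1.79420092e+00 -4.44089210e-16
  1.35328566e+00 -6.33375340e-03]
0.0 [-2.99753391e-01  5.16609176e-02  1.73562344e+00 -4.44089210e-16
  1.35430829e+00 -2.99753391e-01]
0.3 [-2.82103011e-01  1.07096928e-01  1.67677635e+00 -4.44089210e-16
  1.35771937e+00 -5.82103011e-01]
cam [0.52919564 0.03449491 0.39303203] axis [-0.2595301  -0.04399743 -0.96473227] 2.85
off z0.0799 c(0.5289,-0.0333) L0.0705 W0.0312 yaw-0.555 n2824
0.04995658861822623 ((0.5262073874473572, 0.02021503448486328), (0.2312597930431366, 0.10070142149925232), 84.36773681640625)
```

View pics/o1.png

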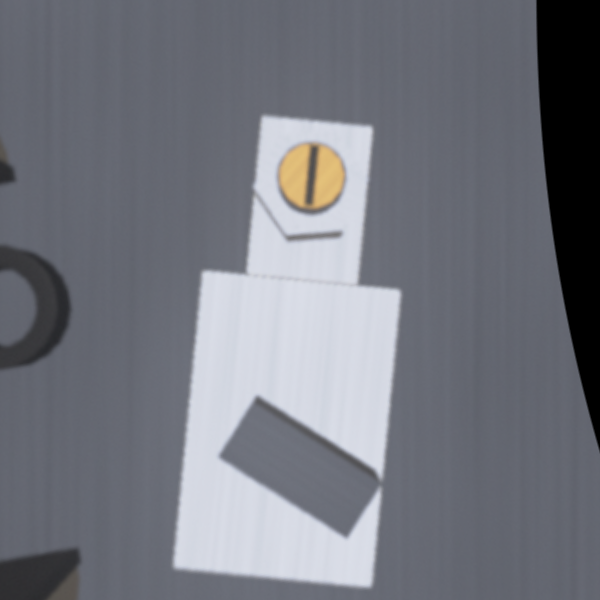

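Cast onto the plate plane, the stand has plate corners at (202,270), (401,290), (372,587) and (173,569). That gives a centre near (0.522,-0.020) and yaw 1.473. The nut edges run through (288,238)-(341,234) and the screw is at (312,177). The offcut measures 70.5 x 31 mm with its top at 0.0799, which fits the description. Offcut first.

```bash
cat >> h.py <<'E'
S=np.array([.5223,-.0199]); SY=1.4733
NUT=S+.118*np.array([np.cos(SY),np.sin(SY)])
def obs(): return telemetry.get_obs()
def nearphi(phi,ref):  # equivalent grasp (half turns) nearest ref
    return phi+np.pi*np.round((ref-phi)/np.pi)
def st(tag):
    o=obs(); print(tag,'t%.1f'%o['clock'],o['ee_pos'].round(4),'w%.3f'%o['width'],'F',o['ft_force'].round(1),'T',o['torque'].round(2)); return o
def pick(xy,phi,z,up=.15,down=.15):
    env.move_ptp([*xy,z+up],rot(phi)); env.move_straight([*xy,z],speed=down); st('at')
    hand.grasp(); st('grasped'); env.move_straight([*xy,z+up],speed=.2); return st('up')
def place(xy,phi,z,up=.15):
    env.move_ptp([*xy,z+up],rot(phi)); o=st('over'); env.move_straight([*xy,z+.02],speed=.2); env.move_straight([*xy,z],speed=.04); st('down')
    hand.ungrasp(); st('open'); env.move_straight([*xy,z+up],speed=.2)
E
python3 - <<'E'
from h import *
import pickle
p,c,w=pickle.load(open('w1.pkl','rb'))
z=w[...,2]; d=np.hypot(w[...,0]-NUT[0],w[...,1]-NUT[1]); Q=w[(d<.032)&(d>.017)&(z>.072)&(z<.084)]
print('nut z',np.median(Q[:,2]),len(Q),NUT); H=Q[:,:2]-NUT
an=np.deg2rad(np.arange(0,60,2)); wd=[sum(np.ptp(H@[np.cos(a+k),np.sin(a+k)]) for k in(0,np.pi/3,2*np.pi/3))/3 for a in an]
i=np.argmin(wd); print('normal deg',np.rad2deg(an[i]),wd[i])
pick((.5289,-.0333),-.555+np.pi/2,.072)
place((.452,-.413),.1,.055,up=.13)
p,w=cloud("scene"); cv2.imwrite('pics/s2.png',p[130:330,120:440,::-1].repeat(2,0).repeat(2,1)); st('end')
E
```

```text
nut z 0.07904053376361257 1205 [0.53378635 0.09753962]
normal deg 34.0 0.046576089206690645
at t6.1 [ 0.5298 -0.0335  0.073 ] w0.998 F [ 0.3  0.6 -0.1] T [ 0.04 -0.18 -0.01]
grasped t7.1 [ 0.5289 -0.0333  0.072 ] w0.326 F [-0.5 -0.   0.3] T [-0.01 -0.18 -0.02]
up t8.0 [ 0.528  -0.033   0.2204] w0.323 F [ 0.5  0.3 -2.1] T [ 0.   -0.15 -0.04]
over t9.4 [ 0.4527 -0.4119  0.185 ] w0.322 F [ 0.4 -0.3 -2.2] T [-0.08 -0.12 -0.02]
down t10.8 [ 0.4519 -0.413   0.0549] w0.321 F [ 1.1  0.2 -1.1] T [-0.09 -0.1  -0.04]
open t11.8 [ 0.452 -0.413  0.055] w0.999 F [-0.7  0.6 -0.6] T [-0.07 -0.09  0.01]
end t12.7 [ 0.4513 -0.412   0.1829] w0.997 F [ 0.2  0.7 -1. ] T [-0.13 -0.11  0.01]
```

View pics/s2.png

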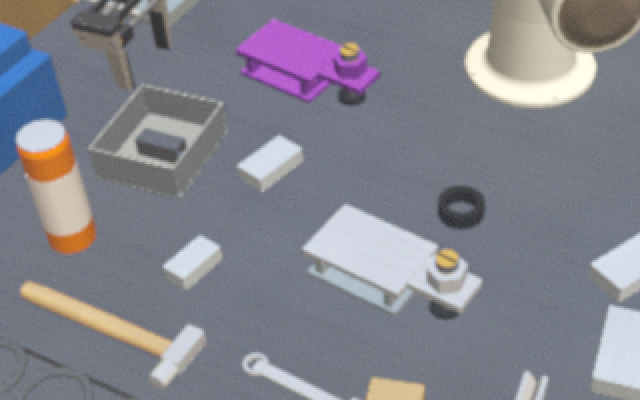

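The offcut lies inside the bin at (160,145) in the crop, and the nut normal comes out at 34° both ways. Now the jam nut, in one continuous clockwise turn with torque watched.

```bash
cat > nut.py <<'E'
from h import *
phi0=.597+2*np.pi/3; z0=.0745
def q(phi,z):
    s=env.solve_ik([*NUT,z],rot(phi)); return s
env.move_straight([.451,-.412,.22],speed=.3)
s=q(phi0,.2); print('q',s.round(2))
if s[5]>-1.5: raise SystemExit('other branch')
env.move_j(s); env.move_straight([*NUT,.12],speed=.2); env.move_straight([*NUT,z0],speed=.06); st('at')
hand.grasp(); o=st('grip'); base=o['torque'][2]; j0=o['joint_torque'][5]; a=0; hit=0; w0=o['width']
while a<4.4:
    a+=.2 if a<2.5 else .05
    env.move_j(q(phi0-a,z0-.001*min(a,3.3))); env.pause(.05); o=obs()
    dT=o['torque'][2]-base; dj=o['joint_torque'][5]-j0
    print('%.2f T%.2f j%.2f w%.3f Fz%.1f t%.1f'%(a,dT,dj,o['width'],o['ft_force'][2],o['clock']))
    if abs(dT)>.55 or o['width']>w0+.03: hit+=1
    if hit: break
print('stopped',a)
E
python3 nut.py
```

```text
q [-0.04  0.1   1.72 -0.    1.32 -2.73]
at t16.2 [0.5341 0.0975 0.0748] w0.996 F [ 0.6  0.2 -0.2] T [ 0.13 -0.06 -0.05]
grip t17.0 [0.5342 0.0973 0.0746] w0.496 F [ 2.  -0.4 -1.6] T [-0.09 -0.4   0.02]
0.20 T-0.21 j-0.18 w0.498 Fz-1.2 t17.4
0.40 T-0.20 j-0.18 w0.499 Fz-0.4 t17.7
0.60 T-0.20 j-0.18 w0.497 Fz0.6 t18.1
0.80 T-0.20 j-0.18 w0.501 Fz1.3 t18.4
1.00 T-0.18 j-0.18 w0.497 Fz2.2 t18.8
1.20 T-0.21 j-0.19 w0.495 Fz2.5 t19.2
1.40 T-0.25 j-0.19 w0.496 Fz2.4 t19.5
1.60 T-0.20 j-0.19 w0.498 Fz1.9 t19.9
1.80 T-0.20 j-0.19 w0.497 Fz2.2 t20.2
2.00 T-0.23 j-0.19 w0.499 Fz0.7 t20.6
2.20 T-0.15 j-0.19 w0.501 Fz1.0 t20.9
2.40 T-0.18 j-0.19 w0.498 Fz0.3 t21.3
2.60 T-0.23 j-0.19 w0.499 Fz0.9 t21.7
2.65 T-0.02 j-0.02 w0.496 Fz-0.9 t22.0
2.70 T-0.01 j-0.01 w0.498 Fz0.5 t22.3
2.75 T-0.00 j-0.01 w0.496 Fz0.3 t22.6
2.80 T0.05 j-0.01 w0.498 Fz-0.6 t22.9
2.85 T0.01 j-0.01 w0.498 Fz-0.7 t23.2
2.90 T-0.03 j-0.01 w0.505 Fz-1.4 t23.5
2.95 T-0.06 j-0.01 w0.500 Fz-0.2 t23.8
3.00 T-0.04 j-0.01 w0.496 Fz-1.3 t24.1
3.05 T-0.02 j-0.01 w0.501 Fz-0.9 t24.4
3.10 T-0.05 j-0.01 w0.500 Fz-0.8 t24.7
3.15 T-0.03 j-0.01 w0.496 Fz-1.6 t25.0
3.20 T-0.01 j-0.01 w0.497 Fz-0.5 t25.3
3.25 T-0.00 j-0.01 w0.493 Fz-0.8 t25.6
3.30 T-0.05 j-0.01 w0.498 Fz-1.3 t25.9
3.35 T0.34 j0.39 w0.499 Fz-1.5 t26.2
3.40 T1.03 j1.06 w0.500 Fz-1.1 t26.5
stopped 3.3999999999999972
```

The nut went tight at about 3.37 rad of turn: torque jumped to about 1.05 N m, below the 1.6 that would drag the screw. I'll release it, check the screw slot and nut height, and look for the blocks.

```bash
cat >> h.py <<'E'
SZ=dict(a=(.120,.068,.030),b=(.104,.058,.028),c=(.088,.048,.026),d=(.072,.038,.026),v=(.056,.028,.032))
def find(w,k,base=0.,tol=.007):
    """block k by connected region at its height and footprint size"""
    L,W,h=SZ[k]; z=w[...,2]; m=((z>base+h-(.02 if k=='v' else .008))&(z<base+h+.006)).astype(np.uint8)
    m=cv2.morphologyEx(m,cv2.MORPH_OPEN,np.ones((2,2),np.uint8)); n,lab=cv2.connectedComponents(m); out=[]
    for i in range(1,n):
        Q=w[lab==i]
        if len(Q)<60 or len(Q)>60000: continue
        (cx,cy),(a,b),an=cv2.minAreaRect(Q[:,:2].astype(np.float32))
        if a<b: a,b,an=b,a,an+90
        if abs(a-L)<tol and abs(b-W)<tol: out.append(dict(z=np.percentile(Q[:,2],75),c=np.array([cx,cy]),L=a,W=b,yaw=(np.deg2rad(an)+np.pi/2)%np.pi-np.pi/2,n=len(Q)))
    return out
E
python3 - <<'E'
from h import *
import pickle
hand.ungrasp(); st('open'); env.move_straight([*NUT,.2],speed=.2)
ph=-1.4; zz=rot(ph)[:,2]
env.move_ptp(np.array([.529,.035,.24])-.073*zz,rot(ph)); env.pause(.3)
p,c,w=wcloud()
def slot(p,c,w):
    cen=(.534,.0975); o=ortho(p,c,cen,.095,half=.013,mm=.1); g=cv2.cvtColor(o,cv2.COLOR_RGB2GRAY)
    yy,xx=np.mgrid[:260,:260]; m=(g<90)&(np.hypot(xx-130,yy-130)<110)
    v=cv2.fitLine(np.stack([xx[m],-yy[m]],1).astype(np.float32),cv2.DIST_HUBER,0,.01,.01).ravel(); 
    z=w[...,2]; d=np.hypot(w[...,0]-NUT[0],w[...,1]-NUT[1]); nz=np.median(z[(d<.022)&(d>.018)&(z>.07)&(z<.084)])
    return np.rad2deg(np.arctan2(v[1],v[0]))%180,m.sum(),'nutz',nz
print(slot(*pickle.load(open('w1.pkl','rb')))); print(slot(p,c,w))
a=ortho(*pickle.load(open('w1.pkl','rb'))[:2],(.534,.08),.08,half=.05,mm=.25); b=ortho(p,c,(.534,.08),.08,half=.05,mm=.25)
cv2.imwrite('pics/nut2.png',np.hstack([a,b])[:,:,::-1])
for n in('scene','side'):
    _,W=cloud(n)
    for k in SZ: print(n,k,[show(r) for r in find(W,k)])
st('')
E
```

```text
open t27.3 [0.5338 0.0975 0.0712] w1.003 F [ 0.1 -0.1  0.9] T [-0.09 -0.01  0.02]
(np.float32(84.46518), np.int64(3104), 'nutz', np.float64(0.07912631540156355))
(np.float32(84.34115), np.int64(3332), 'nutz', np.float64(0.07590250562265888))
scene a []
scene b []
scene c ['znan c(0.6698,0.4526) L0.0870 W0.0439 yaw-1.153 n196']
scene d []
scene v ['z0.0284 c(0.8041,0.1617) L0.0608 W0.0220 yaw-0.929 n150']
side a []
side b ['znan c(0.3427,0.3236) L0.1032 W0.0570 yaw-0.500 n1345']
side c ['znan c(0.6385,0.4489) L0.0836 W0.0453 yaw0.981 n232']
side d []
side v []
 t29.1 [0.4572 0.0229 0.2398] w0.997 F [-0.   0.1  0. ] T [-0.01 -0.02 -0.02]
```

View pics/nut2.png

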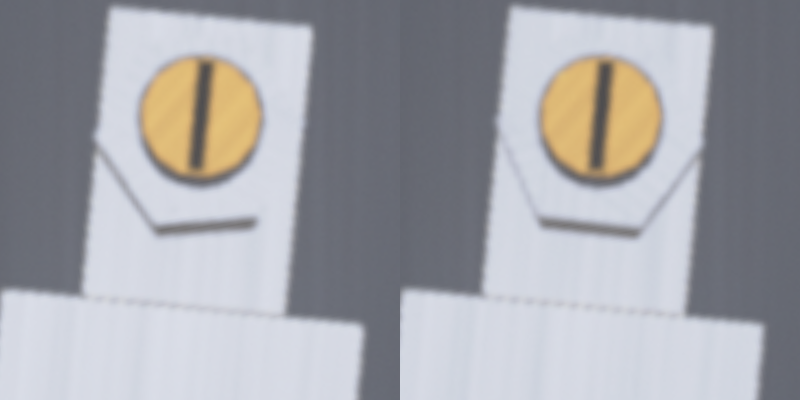

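The right half shows the slot unturned (84.34° against 84.47°) and the nut top down from 79.1 to 75.9 mm, which is 26 mm above the lug, so it is tight. Now the blocks on the left side of the robot.

```bash
sed -i 's/Q=w\[lab==i\]$/Q=w[lab==i]; Q=Q[~np.isnan(Q[:,2])]/' h.py
cat >> h.py <<'E'
def look(cam,z,phi):
    """bring the wrist camera over xy, TCP at z"""
    env.move_ptp([*(np.array(cam)-.073*rot(phi)[:2,2]),z],rot(phi)); env.pause(.3); return wcloud()
E
python3 - <<'E'
from h import *
import pickle
phi=nearphi(.17+np.pi/2,-1.2)
p,c,w=look((.49,.32),.27,phi)
pickle.dump((p,c,w),open('w2.pkl','wb'))
for k in SZ: print(k,[show(r) for r in find(w,k)])
cv2.imwrite('pics/w2.png',p[:,:,::-1]); st('')
E
```

```text
a ['z0.0285 c(0.3365,0.3210) L0.1180 W0.0659 yaw-0.459 n4405']
b []
c []
d []
v ['z0.0317 c(0.5539,0.6499) L0.0557 W0.0317 yaw0.143 n94']
 t30.5 [0.4184 0.3071 0.27  ] w0.998 F [-0.8 -1.  -0.7] T [-0.01  0.04  0.02]
```

View pics/w2.png

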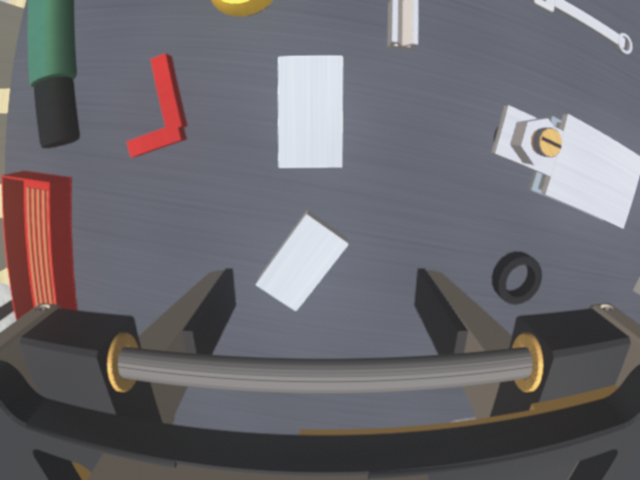

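Run:
```python
from h import *
import pickle
p,c,w=pickle.load(open('w2.pkl','rb'))
g=cv2.cvtColor(p,cv2.COLOR_RGB2GRAY)
for k,(u,v) in dict(b=(300,262),a=(310,110),v=(403,22)).items():
    print(k,w[v,u],[show(top(w,w[v,u,:2],.08,tol=t)) for t in(.002,.004)])
    # bright-region contour cast on the plane z=h
    m=((g>140)&(w[...,2]>.015)&(w[...,2]<.04)).astype(np.uint8); n,lab=cv2.connectedComponents(m); Q=w[lab==lab[v,u]]
    print('  ',len(Q),np.percentile(Q[:,2],[1,10,50,90,99]).round(4))
    ys,xs=np.where(lab==lab[v,u]); q=cv2.fisheye.undistortPoints(np.stack([xs,ys],-1).reshape(-1,1,2).astype(float),np.array(c['K']),np.zeros(4)).reshape(-1,2)
    R=cv2.Rodrigues(np.array(c['rvec'],float))[0]; C=-R.T@np.array(c['tvec']).ravel(); D=np.c_[q,np.ones(len(q))]@R; P=C+D*((SZ[k][2]-C[2])/D[:,2])[:,None]
    print('  ray',cv2.minAreaRect(P[:,:2].astype(np.float32)))
```

```text
b [0.3473321  0.32323234 0.02698859] ['z0.2787 c(0.4106,0.3524) L0.0207 W0.0063 yaw0.454 n166', 'z0.2789 c(0.4106,0.3524) L0.0207 W0.0067 yaw0.473 n314']
   4449 [0.0219 0.0269 0.0279 0.0289 0.0298]
  ray ((0.345180869102478, 0.32266294956207275), (0.059848058968782425, 0.10474037379026413), 63.53427505493164)
a [0.51450141 0.33874876 0.02988421] ['z0.0300 c(0.5138,0.3387) L0.1195 W0.0678 yaw0.162 n6602', 'z0.0299 c(0.5139,0.3385) L0.1197 W0.0684 yaw0.163 n7179']
   7180 [0.028  0.0289 0.0299 0.031  0.0318]
  ray ((0.5137835144996643, 0.33847281336784363), (0.11934986710548401, 0.06808812916278839), 9.294903755187988)
v [0.63446377 0.25618909 0.01700632] ['z0.0317 c(0.6319,0.2568) L0.0528 W0.0290 yaw0.124 n530', 'z0.0315 c(0.6318,0.2568) L0.0528 W0.0292 yaw0.131 n641']
   1212 [0.016  0.019  0.0287 0.0324 0.0335]
  ray ((0.6298368573188782, 0.25728049874305725), (0.0565655380487442, 0.03012184053659439), 6.50781774520874)
```

The ray-cast sizes match: a is 119 x 68 mm at (0.5138,0.3385), b is 105 x 60 mm at (0.3452,0.3227). I'll place block a.

```bash
cat >> h.py <<'E'
def loc(k,pcw,base=0.,near=None,tol=.006):
    """bright regions of block k's height, their pixels cast as rays onto its top plane -> matching rectangles"""
    p,c,w=pcw; L,W,h=SZ[k]; g=cv2.cvtColor(p,cv2.COLOR_RGB2GRAY); z=w[...,2]
    m=((g>(100 if k=='v' else 140))&(z>base+h-(.019 if k=='v' else .012))&(z<base+h+.008)).astype(np.uint8)
    R=cv2.Rodrigues(np.array(c['rvec'],float))[0]; C=-R.T@np.array(c['tvec']).ravel(); out=[]
    n,lab=cv2.connectedComponents(m)
    for i in range(1,n):
        ys,xs=np.where(lab==i)
        if len(xs)<150: continue
        q=cv2.fisheye.undistortPoints(np.stack([xs,ys],-1).reshape(-1,1,2).astype(float),np.array(c['K']),np.zeros(4)).reshape(-1,2)
        D=np.c_[q,np.ones(len(q))]@R; P=C+D*((base+h-C[2])/D[:,2])[:,None]
        (cx,cy),(a,b),an=cv2.minAreaRect(P[:,:2].astype(np.float32))
        if a<b: a,b,an=b,a,an+90
        r=dict(z=np.percentile(z[lab==i],60),c=np.array([cx,cy]),L=a,W=b,yaw=(np.deg2rad(an)+np.pi/2)%np.pi-np.pi/2,n=len(xs))
        if abs(a-L)<tol and abs(b-W)<tol: out.append(r)
        elif near is not None and np.hypot(*(r['c']-near))<.06: print('  nomatch',k,show(r))
    for r in out: print('  found',k,show(r))
    return out
def rel(r):
    """stand-frame offset and angle"""
    d=r['c']-S; cs,sn=np.cos(SY),np.sin(SY); print('  rel mm',round(1e3*(d[0]*cs+d[1]*sn),1),round(1e3*(-d[0]*sn+d[1]*cs),1),'dyaw %.3f'%((r['yaw']-SY+np.pi/2)%np.pi-np.pi/2))
def check(k,base):
    pcw=look(S+[0,.0],base+.25,-1.4); rs=loc(k,pcw,base,S); [rel(r) for r in rs]; return pcw
def carry(k,r,base):
    pick(r['c'],nearphi(r['yaw']+np.pi/2,-1.2),.022); q=obs()
    env.move_straight([*q['ee_pos'][:2],max(.2,base+.1)],speed=.25)
    place(S,nearphi(SY+np.pi/2,-1.2),base+.0225,up=.12)
E
python3 - <<'E'
from h import *
carry('a',dict(c=np.array([.5138,.3385]),yaw=.162),.05)
p=check('a',.05)
cv2.imwrite('pics/ck_a.png',p[0][:,:,::-1]); st('')
E
```

```text
at t32.3 [0.5148 0.3389 0.0234] w1.002 F [-0.2  0.1  0.1] T [-0.02  0.02  0.01]
grasped t32.8 [0.5141 0.3387 0.0224] w0.736 F [-0.7  0.   2.3] T [ 0.15  0.08 -0.06]
up t33.7 [0.5123 0.3378 0.1695] w0.737 F [ 0.   0.7 -7.9] T [0.01 0.05 0.02]
over t35.7 [ 0.5222 -0.0194  0.1921] w0.736 F [ 0.4  0.6 -7.5] T [-0.   -0.06 -0.01]
down t37.0 [ 0.5221 -0.0199  0.0724] w0.738 F [-0.9 -0.7 -4. ] T [0.03 0.21 0.01]
open t37.5 [ 0.5226 -0.02    0.0728] w1.002 F [-0.1 -0.3  0.4] T [-0.08 -0.05 -0.01]
  found a z0.0801 c(0.5212,-0.0193) L0.1203 W0.0685 yaw1.478 n7994
  rel mm 0.5 1.1 dyaw 0.004
 t39.7 [ 0.4504 -0.0323  0.2998] w1.002 F [ 0.3 -0.7 -0.1] T [ 0.03 -0.01  0.02]
```

Block a is within 1 mm. Next is b, re-measured just before the grasp.

```bash
cat >> h.py <<'E'
def do(k,guess,base,phi=-1.3):
    pcw=look(guess,.25,phi); rs=loc(k,pcw,0,guess)
    rs=[r for r in rs if np.hypot(*(r['c']-S))>.12 and np.hypot(*r['c'])>.28]
    if len(rs)!=1: cv2.imwrite(f'pics/miss_{k}.png',pcw[0][:,:,::-1]); print('stop: candidates',len(rs)); return False
    carry(k,rs[0],base); check(k,base); st('done '+k); return True
E
python3 - <<'E'
from h import *
do('b',(.40,.32),.08)
E
```

```text
found b z0.0281 c(0.3445,0.3221) L0.1047 W0.0588 yaw-0.466 n5608
at t43.3 [0.3453 0.3225 0.0229] w1.002 F [0.1 0.7 0.7] T [ 0.04 -0.02  0.03]
grasped t43.9 [0.3446 0.3222 0.0222] w0.628 F [-0.6  0.4  1. ] T [ 0.06  0.01 -0.07]
up t44.8 [0.3433 0.3215 0.1702] w0.626 F [ 0.2 -0.4 -4.7] T [0.06 0.01 0.01]
over t47.4 [ 0.5222 -0.0195  0.2222] w0.630 F [ 1.3  0.3 -3.5] T [-0.05 -0.08 -0.02]
down t48.7 [ 0.5222 -0.0199  0.1023] w0.630 F [ 0.2 -0.5 -3.6] T [-0.07 -0.08  0.  ]
open t49.4 [ 0.5223 -0.0199  0.1025] w1.002 F [0.3 0.2 0. ] T [-0.11 -0.11 -0.02]
  found b z0.1081 c(0.5214,-0.0196) L0.1041 W0.0586 yaw1.474 n5888
  rel mm 0.2 0.9 dyaw 0.000
done b t51.6 [ 0.4504 -0.0323  0.3298] w1.003 F [-0.2 -0.   0.2] T [ 0.03 -0.   -0.01]
```

Now c near (0.407,-0.246), taller lift over the stack.

Run:
```python
from h import *
do('c',np.array((.44,-.245)),.108)
```

```text
found c z0.0261 c(0.4056,-0.2505) L0.0884 W0.0487 yaw-0.228 n3979
at t54.7 [ 0.4063 -0.2513  0.023 ] w1.000 F [-0.7 -0.8 -0.3] T [0.04 0.04 0.03]
grasped t55.4 [ 0.4057 -0.2505  0.022 ] w0.522 F [0.  0.8 1.4] T [0.2  0.02 0.01]
up t56.3 [ 0.4048 -0.2497  0.1704] w0.520 F [ 0.4 -0.  -3.5] T [ 0.01  0.01 -0.01]
over t57.7 [ 0.5216 -0.0204  0.249 ] w0.518 F [-0.9  0.3 -2.7] T [-0.11 -0.08 -0.01]
down t59.0 [ 0.5222 -0.0198  0.1303] w0.522 F [-0.3 -0.8 -3.6] T [-0.06 -0.07 -0.02]
open t59.8 [ 0.5223 -0.0199  0.1305] w1.001 F [-0.2 -0.6  1. ] T [-0.08 -0.04 -0.01]
  found c z0.1341 c(0.5213,-0.0192) L0.0881 W0.0487 yaw1.472 n4055
  rel mm 0.6 1.1 dyaw -0.001
done c t62.0 [ 0.4504 -0.0323  0.3578] w1.002 F [-0.3 -0.8  0. ] T [ 0.03  0.01 -0.02]
```

Run:
```python
from h import *
do('d',np.array((.625,-.237)),.134)
```

```text
found d z0.0261 c(0.6248,-0.2388) L0.0730 W0.0388 yaw-0.169 n2640
at t65.1 [ 0.6257 -0.2394  0.0235] w0.998 F [ 0.1 -0.   0.4] T [ 0.07  0.04 -0.02]
grasped t66.0 [ 0.6247 -0.2388  0.0219] w0.415 F [ 0.8 -0.6  0.1] T [0.08 0.01 0.  ]
up t66.9 [ 0.6238 -0.2383  0.1701] w0.411 F [ 0.5  0.3 -2.8] T [0.07 0.06 0.04]
over t68.5 [ 0.522  -0.0202  0.2753] w0.412 F [ 0.1  0.3 -1.5] T [-0.05 -0.07 -0.  ]
down t69.8 [ 0.5222 -0.0198  0.1563] w0.411 F [-0.3  0.2 -2.3] T [-0.05 -0.11  0.02]
open t70.7 [ 0.5223 -0.0199  0.1565] w0.998 F [-0.2 -0.2 -0.5] T [-0.05 -0.07 -0.01]
  found d z0.1601 c(0.5215,-0.0192) L0.0724 W0.0385 yaw1.475 n2658
  rel mm 0.6 0.9 dyaw 0.001
done d t73.0 [ 0.4504 -0.0323  0.3838] w0.998 F [ 0.2  0.1 -0.3] T [ 0.01 -0.05  0.  ]
```

Run:
```python
from h import *
ok=do('v',np.array((.634,.258)),.160)
p,w=cloud("side"); cv2.imwrite('pics/fin_side.png',p[170:330,180:400,::-1].repeat(3,0).repeat(3,1))
```

```text
found v z0.0310 c(0.6341,0.2572) L0.0561 W0.0289 yaw0.138 n1564
at t76.2 [0.6352 0.2575 0.0235] w0.998 F [ 0.5 -0.   0.5] T [ 0.06 -0.03  0.01]
grasped t77.2 [0.6341 0.2572 0.022 ] w0.303 F [-0.4  0.9  0.4] T [ 0.02 -0.02  0.01]
up t78.1 [0.6331 0.257  0.17  ] w0.303 F [-0.9  0.7 -1.5] T [ 0.04  0.01 -0.  ]
over t80.2 [ 0.5221 -0.0196  0.3016] w0.305 F [ 0.3 -0.4 -1.4] T [-0.07 -0.03  0.04]
down t81.5 [ 0.5222 -0.0199  0.1823] w0.302 F [-0.4  0.2 -1.5] T [-0.04 -0.07 -0.06]
open t82.5 [ 0.5223 -0.0199  0.1825] w1.001 F [0.3 0.4 0.1] T [-0.06 -0.05 -0.01]
  found v z0.1911 c(0.5214,-0.0193) L0.0566 W0.0286 yaw1.461 n1566
  rel mm 0.5 1.0 dyaw -0.013
done v t84.8 [ 0.4504 -0.0323  0.4097] w0.997 F [0.2 0.2 0.5] T [0.01 0.03 0.02]
```

View pics/fin_side.png

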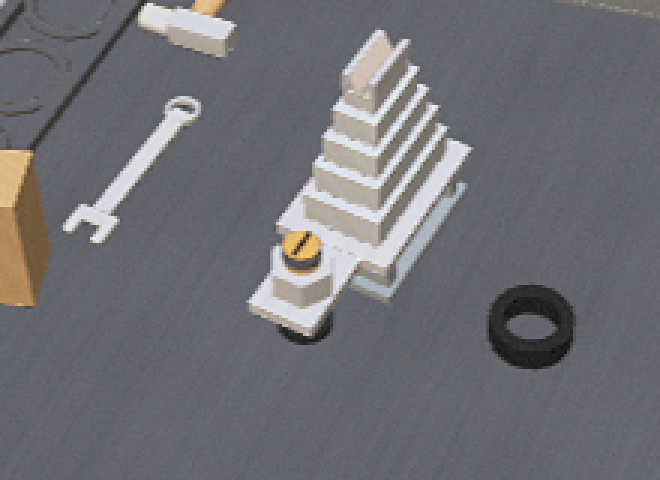

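The side view shows all five pieces squarely stacked, with the V-block on top at (378,65), groove up. The nut sits on the lug and the arm is clear, so I'm handing in.

```bash
python3 -c "
from h import *
print(env.close_job()); st('')"
```

```text
the job is handed in; nothing more can be done
None
the job is handed in; nothing more can be done
```

The job is done and was handed in at about 85 s of the 210 s. No verdict is reported.

- **Offcut:** it went into the scrap bin first, and a scene picture showed it lying inside.
- **Jam nut:** I turned it about 3.4 rad clockwise and stopped when the torque rose to 1.05 N m, below the 1.6 N m that turns the screw. Its top sank from 79.1 to 75.9 mm, which puts its underside on the lug. The screw slot read 84.3° against 84.5° before, so the setting held.
- **Stack:** all four blocks and the V-block were there. I stacked them a, b, c, d, then the V-block with its groove up. Measured right after each was placed, they sat within about 1.1 mm of the stand's centre and 0.013 rad of its line, each at the expected height.
- **Checks that disagreed:** one block detector working on depth alone took block b for block a and missed the real a. I replaced it with casting the block outlines onto their top planes, which gave the stated sizes. The nut's torque reading was also slightly negative while turning and only became positive at the stop.
- **Other things on the bench:** I did not measure the bystanders again. The wrench, tape roll, hammer and carton looked undisturbed in the last picture, and there were no contact forces.

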